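# Fetch the salt shaker from the lidded spice box

## Robot

A 6-joint arm with a two-finger parallel gripper is mounted at the origin on a cart in front of the work surface, level with it; the furniture and walls round the work are solid. World frame = base frame: x ahead of the robot, y to its left, z up, the work surface at z = 0. Lengths are in m, angles in rad, forces in N, time in s.
With the tool pointing down it reaches from about 0.325 to 0.775 m from the base axis. Payload 5.5 kg.
Tool frame: the origin (TCP) lies where the fingers leave the gripper's body, on its centre line; the fingertips stand 80 mm ahead of it and the grasp point (between the pads) lies 61 mm ahead of it; z points along the fingers, x is the direction in which the jaws open and shut, and the axes are right-handed (so a half turn about z gives the same grasp; the last joint's range is limited). The gripper opens to 88 mm and grips with 3 to 60 N. Pads are 20 mm wide; open, the fingers measure 115 mm over their backs; the gripper's body (75 mm by 178 mm) begins 61 mm behind the grasp point.
Start: joints at [-1.374, 0.091, 1.231, -0, 1.82, -0.057], TCP at [0.151, -0.581, 0.303] pointing down, gripper open.
Joint ranges: [-2.87, 2.87], [-0.86, 2.18], [0.17, 2.46], [-1.51, 4.65], [0.06, 2.69], [-2.65, 2.65]. Speed limits (rad/s): [2.57, 2.57, 3.01, 3.14, 3.14, 3.14].

## Interface

Orientations are given as a unit quaternion [w, x, y, z].
In Python, from bench import state, camera, hand_in gives the robot as it stands.
- The arm moves only by the shell command python3 -m handwheel 'ROWS' [FORCE]. ROWS is JSON, a list that holds one entry, the list of rows, each a list of 7 numbers: the shift along the tool's x, y, z scaled (see below), then the turn, a rotation vector about the tool's x, y, z scaled (see below), then the gripper's target within -1 to 1 (shut at 1, half-way at 0, fully open at -1). In form: [[[tx, ty, tz, ax, ay, az, jaw], ...]]. A call has 1 to 12 rows; each row is the pose to reach, as a shift and turn from the pose measured when the call began, along the tool's axes at that moment; what a row does not reach only later rows make up. The controller multiplies each number of a shift by 0.1 m and each number of a turn by 90 degrees. A row lasts 1/12 s, in which the tool goes at most 41.7 mm and 7.16 degrees, less where a joint would pass 70% of its speed; a pose out of reach is approached as far as the arm can. A call with a number of a shift or a turn outside -1 to 1 is refused whole. A call with a gripper value outside its range is refused whole. The fingers move at their own pace and stop on an object; FORCE is the grip in N (left out, the last holds). Time passes only in rows, so rows that repeat a pose let the fingers close. It gives the time, the measured TCP pose, the force and the opening at its end, in the units of the state.
- state(): the state, without advancing time (a new reading comes with each control period).
- camera(name): name is "side" or "top" or "wrist"; returns a dict with "img" (384x512x3 uint8, red, green, blue), "z_map" (384x512 float32, m along the optical axis (not along the pixel's ray), 0 where there is no reading), "intrinsics" (3x3 intrinsics, pixels), "k1" (the pictures are not rectified: a ray, as slopes to the right and down, at radius r is drawn at 1 + k1 r^2 times it, then the intrinsics apply), "R" (3x3) and "t" (3): a world point X has camera coordinates R X + t. Camera axes: x right, y down, z forward; pixel columns grow to the right and rows downward; lengths in m; the calibration is good to about 2 mm. A picture is of the moment at which its call begins.
- hand_in(): hands the job in, once; it reports no verdict.
The state is a dict: "time": time; "joints": joint angles; "qd": joint speeds; "tau": joint torques, N m; "tool_pos": TCP position; "tcp_rot": TCP orientation; "wrist_force": force on the tool from outside, world axes, zero at the start; "torque": the same for the moment, N m; "opening": finger opening in m.
Only numpy, scipy, OpenCV 4.12 (cv2) and the standard library are available. Lean on these libraries where they do the work, as an engineer would, in place of code of your own. Each camera call takes 0.05 s, during which the arm holds its last target. There are 200 camera calls.

## Task

Swing the lid of the wooden spice box up and over until it stays open by itself, lift the salt shaker out of the box and stand it upright on the wooden chopping board, well inside the board's edges. Leave the food tin standing where it is in the box, and leave the lid open.

Things in the scene. Friction and masses are not known exactly. Their poses are not given: they have to be found in the camera images.
- spice_box: Light wooden box fixed to the worktop, 115 (x) x 200 (y) x 102 mm high without lid. Origin under its centre. Walls 8 mm, inner floor at z 8 mm, no divider; two things stand in it side by side along y, about 45 mm to either side of the middle. The lid hinges on the rim of the +x side (axis along y, 57.5 mm from the origin, 102 mm high); +x points roughly to the robot's left.
- box_lid (a joint): Hinge of the box's lid, rad: 0 shut, grows as it opens. No spring or latch: it falls shut below its balance point at about 1.47, beyond that it falls open against a stop at 1.92 and stays there. The lid is a 10 mm wooden board, 121 x 206 mm; with its knob under 0.3 kg. Open, it reaches about 80 mm beyond the hinge side.
- lid_knob (a point): Centre of the dark round wooden knob on the lid, 28 mm in diameter, 37 mm high. The point is on its axis, 25 mm above the lid's top face; when shut 90 mm from the hinge axis towards the free edge and 35 mm above it, mid-width. Turns with the lid; axes as the box's when shut. Pinched from above along the box's y, it pivots between the fingers as the lid swings.
- salt_shaker_center (a point): Salt shaker: small clear glass shaker with a grey domed metal cap, 44 mm in diameter, 90 mm high, the narrower, taller of the two things in the box, on either side. Point at its centre, 45 mm above its base; its z axis runs up through the cap. Body 44 mm wide to 66 mm up, domed cap about 34 mm above. 0.08 to 0.13 kg.
- boxed_tin_center (a point): Small unopened round food tin, 76 mm in diameter, 58 mm high, standing in the box beside the shaker. Point at its centre, 29 mm above its base; z up. To be left alone.
- board_top (a point): Wooden chopping board, fixed, to the right of the box, 200 (x) x 300 (y) x 22 mm. Point at the centre of its top face, 22 mm above the worktop; x and y along its short and long sides. A wall cabinet hangs over the back of the worktop: its underside 0.52 m up from x = 0.62 on, its door handles at x = 0.59 from 0.57 m up; carry low or draw back towards the robot to keep the wrist clear.

How it is judged:
By the outcome, as a careful person would: the job done as asked, in the order asked, and still so for the second after the job is handed in, with the robot touching nothing.
It also fails if it takes over 51 s, if anything falls off the work surface, if the arm or the gripper's body presses on something with over 40 N, if the wrist force passes 120 N, or if a joint passes its speed limit or range.

## Working session

There is one attempt and no reset: what is moved stays moved. The work goes in short steps, Python scripts to look and compute and a shell command to move; the robot and the scene stay as the last step left them, time stands still between calls to the robot, and variables do not carry over. Pictures are saved under pics/ and viewed, about 8 in all and at most 12, crops included, and the job is handed in when it is done.

```bash
mkdir -p pics; cat > h.py <<'E'
import numpy as np, cv2
from bench import state, camera
from scipy.spatial.transform import Rotation as Ro
def pts(c):
    K=c["intrinsics"];z=c["z_map"];h,w=z.shape
    v,u=np.mgrid[:h,:w]
    xd=(u-K[0,2])/K[0,0];yd=(v-K[1,2])/K[1,1]
    x,y=xd.copy(),yd.copy()
    for _ in range(8):
        s=1+c["k1"]*(x*x+y*y);x,y=xd/s,yd/s
    P=np.stack([x*z,y*z,z],-1)
    W=(P-c["t"])@c["R"]
    W[z==0]=np.nan
    return W
def rot():
    s=state();q=s["tcp_rot"];return np.array(s["tool_pos"]),Ro.from_quat([q[1],q[2],q[3],q[0]]).as_matrix()
def go(p,Rt=None):
    "rows needed: shift units, turn units to TCP pos p, rot Rt"
    t,R=rot();print("shift",np.round(R.T@(np.array(p)-t)/.1,3))
    if Rt is not None: print("turn",np.round(Ro.from_matrix(R.T@Rt).as_rotvec()/(np.pi/2),3))
E
python3 - <<'E'
from h import *
ims=[]
for n in("side","top"):
    c=camera(n);W=pts(c);np.savez("pics/%s.npz"%n,W=W,img=c["img"]);ims.append(c["img"]);print(n,c["R"],c["t"],c["k1"])
cv2.imwrite("pics/a.png",cv2.resize(np.vstack(ims)[:,:,::-1],(400,600)) if 0 else cv2.resize(np.hstack(ims)[:,:,::-1],(800,300)))
cv2.imwrite("pics/top.png",ims[1][:,:,::-1]);cv2.imwrite("pics/side.png",ims[0][:,:,::-1])
s=state();print(s)
E
```

```text
side [[-0.90170728 -0.43218519  0.01182954]
 [-0.26355767  0.52778315 -0.80745421]
 [ 0.34272632 -0.73120511 -0.58981163]] [0.36924832 0.27392569 0.98573939] -0.07514165502256251
top [[-0.01460822 -0.99953634 -0.02671523]
 [-0.98467374  0.01902466 -0.17336578]
 [ 0.17379364  0.02377322 -0.9844951 ]] [-0.09563695  0.52160255  0.96058195] -0.11800168668373832
{'time': 0.1, 'joints': array([-1.37372538e+00,  9.17983032e-02,  1.23177393e+00, -2.81529315e-05,
        1.81982253e+00, -5.66786946e-02]), 'qd': array([ 0.0001597 , -0.002523  , -0.00228182, -0.00025893, -0.00255437,
        0.00180888]), 'tau': array([ 2.96266553e-03, -4.47859919e+01, -4.07568383e+01,  7.00884475e-02,
        2.84555816e-02, -1.06563750e-04]), 'tool_pos': array([ 0.15059849, -0.58065456,  0.30160624]), 'tcp_rot': array([-5.80583191e-04,  7.90894297e-01, -6.11952121e-01, -6.89209520e-04]), 'wrist_force': array([-0.55348812, -0.50750336,  0.02447094]), 'torque': array([-0.01913178, -0.02521172,  0.00769496]), 'opening': 0.08783514723587957}
```

View pics/top.png

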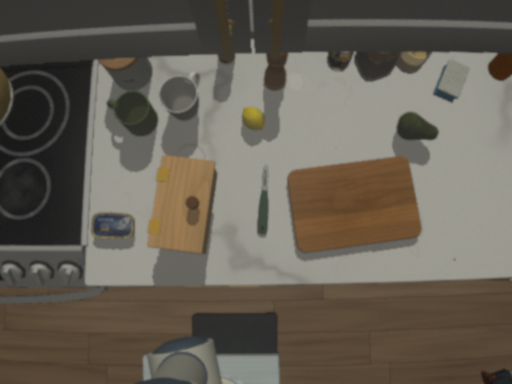

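View pics/side.png

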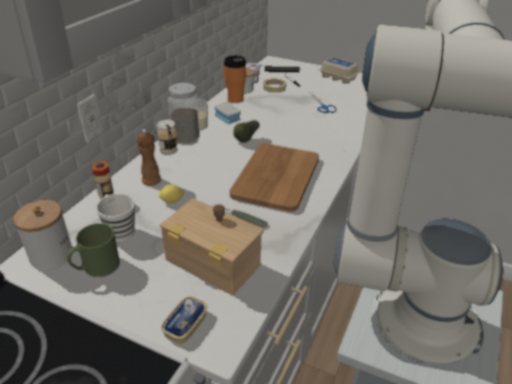

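The top view shows the box lid centred near (182,204), with its knob at (193,203) and yellow hinges on the left. The board is centred near (355,203). In the side view the lid is shut with the knob at (219,212), and the tin of sardines near (185,318) is outside the box.

```bash
python3 - <<'E'
from h import *
d=np.load("pics/top.npz");W=d["W"]
for nm,zr,box in(("lid",(.104,.122),(100,250,130,280)),("board",(.015,.03),(270,440,140,270)),("knob",(.135,.165),(150,230,150,260))):
    m=np.zeros(W.shape[:2],bool);u0,u1,v0,v1=box;m[v0:v1,u0:u1]=True
    m&=(W[...,2]>zr[0])&(W[...,2]<zr[1])
    m=cv2.morphologyEx(m.astype(np.uint8),cv2.MORPH_OPEN,np.ones((2,2)))>0
    P=W[m];r=cv2.minAreaRect(P[:,:2].astype(np.float32)*1000)
    print(nm,m.sum(),np.nanmedian(P,0),r)
print(W[203,180],W[203,193],W[203,260])
E
```

```text
lid 4977 [0.48590063 0.04861969 0.11183507] ((469.50396728515625, 19.072036743164062), (123.7536392211914, 261.8277282714844), 52.351280212402344)
board 10259 [ 0.49411756 -0.34463779  0.02011875] ((488.93341064453125, -352.75750732421875), (181.46043395996094, 291.89141845703125), 13.952845573425293)
knob 139 [0.48561814 0.01759201 0.1476662 ] ((486.64813232421875, 19.251474380493164), (22.975305557250977, 24.876426696777344), 70.82286834716797)
[0.49209363 0.05192479 0.11067294] [0.48555127 0.01713412 0.14869337] [ 0.50436779 -0.12136264  0.01122243]
```

```bash
python3 - <<'E'
from h import *
d=np.load("pics/top.npz");W=d["W"]
for nm,zr,box in(("lid",(.100,.125),(100,250,130,280)),("board",(.012,.032),(270,440,140,270))):
    m=np.zeros(W.shape[:2],bool);u0,u1,v0,v1=box;m[v0:v1,u0:u1]=True
    m&=(W[...,2]>zr[0])&(W[...,2]<zr[1])
    m=cv2.morphologyEx(m.astype(np.uint8),cv2.MORPH_OPEN,np.ones((7,7)))
    n,l,st,_=cv2.connectedComponentsWithStats(m);k=1+np.argmax(st[1:,4]);m=l==k
    P=W[m];xy=P[:,:2];r=cv2.minAreaRect(xy.astype(np.float32)*1000)
    ev,V=np.linalg.eigh(np.cov(xy.T));print(nm,m.sum(),xy.mean(0),np.median(P[:,2]),r,"long axis",V[:,1],"sides",np.sqrt(12*ev))
t,R=rot();print(R)
E
```

```text
lid 4839 [0.48933383 0.05058771] 0.11189189584234653 ((492.39398193359375, 52.82863235473633), (126.88019561767578, 206.92002868652344), 81.84443664550781) long axis [-0.99509434  0.09893055] sides [0.11950381 0.20521688]
board 10181 [ 0.49758259 -0.34328702] 0.020170540491884766 ((499.23175048828125, -345.39764404296875), (201.12445068359375, 301.23870849609375), 6.914592742919922) long axis [-0.11734665  0.99309101] sides [0.19677203 0.29609099]
[[ 2.51028253e-01 -9.67979686e-01 -3.79605527e-04]
 [-9.67978085e-01 -2.51028529e-01  1.76188632e-03]
 [-1.80076199e-03 -7.48334143e-05 -9.99998376e-01]]
```

```bash
python3 -m handwheel '[[[-1,-0.95,0,0,0,0,-1],[-1,-0.95,0,0,0,0,-1],[-1,-0.95,0,0,0,0,-1],[-1,-0.95,0,0,0,0,-1]]]'
python3 -m handwheel '[[[-1,-0.95,0,0,0,0,-1],[-1,-0.95,0,0,0,0,-1],[-1,-0.95,0,0,0,0,-1],[-1,-0.95,0,0,0,0,-1]]]'
python3 -m handwheel '[[[-1,-0.95,0,0,0,0,-1],[-1,-0.95,0,0,0,0,-1],[-1,-0.95,0,0,0,0,-1],[-1,-0.95,0,0,0,0,-1]]]'
python3 -m handwheel '[[[-1,-0.95,0,0,0,0,-1],[-1,-0.95,0,0,0,0,-1],[-1,-0.95,0,0,0,0,-1],[-1,-0.95,0,0,0,0,-1],[-1,-0.95,0,0,0,0,-1]]]'
cat >> h.py <<'E'
xb=np.array([.12,.993,0]);xb/=np.linalg.norm(xb);yb=np.array([-xb[1],xb[0],0]);zd=np.array([0,0,-1.])
RT=np.stack([-yb,-xb,zd],1)
E
python3 -c "
from h import *
go([.487,.019,.26],RT);print(state()['joints'])"
```

```text
time: 0.43
tool_pos: [0.2193, -0.4566, 0.3018]
tcp_rot: [-0.002, 0.792, -0.611, -0.001]
wrist_force: [-0.5, 0.5, 0.0]
opening: 0.0879
time: 0.77
tool_pos: [0.2872, -0.3327, 0.3025]
tcp_rot: [-0.002, 0.792, -0.61, -0.0]
wrist_force: [0.3, -0.2, -0.3]
opening: 0.0881
time: 1.1
tool_pos: [0.3548, -0.2084, 0.3032]
tcp_rot: [-0.003, 0.793, -0.609, -0.0]
wrist_force: [0.1, -0.1, 0.7]
opening: 0.0878
time: 1.52
tool_pos: [0.4217, -0.0846, 0.3036]
tcp_rot: [-0.003, 0.795, -0.607, -0.001]
wrist_force: [-0.3, -0.4, -0.3]
opening: 0.0877
shift [-0.824 -0.901  0.443]
turn [-0.004  0.001 -0.753]
[-0.28101741 -0.36877369  1.64726176  0.00670122  1.86225812  1.0245264 ]
```

```bash
python3 -m handwheel '[[[-0.25,-0.27,0.13,0,0,-0.07,-1],[-0.5,-0.54,0.26,0,0,-0.14,-1],[-0.7,-0.76,0.37,0,0,-0.21,-1],[-0.824,-0.9,0.44,0,0,-0.28,-1],[-0.824,-0.9,0.44,0,0,-0.36,-1],[-0.824,-0.9,0.44,0,0,-0.44,-1],[-0.824,-0.9,0.44,0,0,-0.52,-1],[-0.824,-0.9,0.44,0,0,-0.6,-1],[-0.824,-0.9,0.44,0,0,-0.68,-1],[-0.824,-0.9,0.44,0,0,-0.753,-1],[-0.824,-0.9,0.44,0,0,-0.753,-1],[-0.824,-0.9,0.44,0,0,-0.753,-1]]]'
python3 - <<'E'
from h import *
go([.487,.019,.200],RT)
c=camera("wrist");cv2.imwrite("pics/w1.png",c["img"][:,:,::-1]);W=pts(c)
m=(W[...,2]>.138)&(W[...,2]<.16)&(abs(W[...,0]-.487)<.03)&(abs(W[...,1]-.019)<.03)
P=W[m];print(m.sum(),P.mean(0),P.min(0),P.max(0))
E
```

```text
time: 2.52
tool_pos: [0.4869, 0.0179, 0.2601]
tcp_rot: [-0.003, 0.998, -0.063, 0.001]
wrist_force: [-0.4, -0.2, -0.6]
opening: 0.088
shift [-0.001 -0.008  0.602]
turn [-0.004 -0.001 -0.003]
1040 [0.48870218 0.02250565 0.14756334] [0.47487245 0.00710183 0.13803728] [0.50213496 0.03429467 0.15049417]
```

View pics/w1.png

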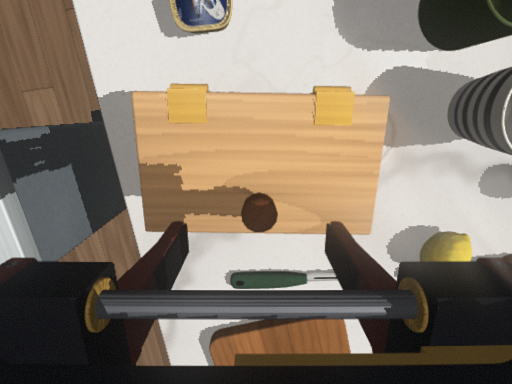

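The wrist view shows the shut lid square to the gripper, with the knob at (259,212) midway between the fingers. I'll go down and pinch it.

```bash
python3 -m handwheel '[[[0,-0.02,0.3,0,0,0,-1],[0,-0.02,0.5,0,0,0,-1],[0,-0.02,0.61,0,0,0,-1],[0,-0.02,0.61,0,0,0,-1]]]'
python3 -m handwheel '[[[0,0,0,0,0,0,1],[0,0,0,0,0,0,1],[0,0,0,0,0,0,1],[0,0,0,0,0,0,1],[0,0,0,0,0,0,1],[0,0,0,0,0,0,1],[0,0,0,0,0,0,1],[0,0,0,0,0,0,1]]]' 15
```

```text
time: 2.9
tool_pos: [0.4861, 0.0201, 0.1961]
tcp_rot: [-0.003, 0.998, -0.064, -0.002]
wrist_force: [0.0, 0.4, -0.6]
opening: 0.0878
time: 3.57
tool_pos: [0.4862, 0.0201, 0.1963]
tcp_rot: [-0.003, 0.998, -0.064, -0.002]
wrist_force: [0.5, 0.7, -0.3]
opening: 0.0379
```

```bash
python3 -m handwheel '[[[0,0,0,0,0,0,1],[0,0,0,0,0,0,1],[0,0,0,0,0,0,1],[0,0,0,0,0,0,1]]]' 15
python3 -m handwheel '[[[0,-0.05,-0.115,0,0,0,1],[0,-0.12,-0.22,0,0,0,1],[0,-0.2,-0.32,0,0,0,1],[0,-0.295,-0.403,0,0,0,1],[0,-0.3,-0.403,0,0,0,1]]]'
```

```text
time: 3.9
tool_pos: [0.4889, 0.0201, 0.1973]
tcp_rot: [-0.003, 0.998, -0.064, 0.003]
wrist_force: [12.7, -0.2, -2.9]
opening: 0.0271
time: 4.32
tool_pos: [0.4932, 0.0514, 0.2394]
tcp_rot: [-0.004, 0.998, -0.063, 0.004]
wrist_force: [4.4, -1.4, -2.0]
opening: 0.027
```

```bash
python3 -m handwheel '[[[0,-0.11,-0.076,0,0,0,1],[0,-0.23,-0.132,0,0,0,1],[0,-0.358,-0.171,0,0,0,1],[0,-0.49,-0.192,0,0,0,1],[0,-0.624,-0.195,0,0,0,1],[0,-0.757,-0.178,0,0,0,1],[0,-0.887,-0.144,0,0,0,1],[0,-0.887,-0.144,0,0,0,1]]]'
python3 - <<'E'
from h import *
t,R=rot();p=t+R[:,2]*.061-np.array([.498,.1086,.102]);x=p@xb;print(x,p[2],np.degrees(np.arctan2(p[2],-x))-21.25,np.hypot(x,p[2]))
E
```

```text
time: 4.98
tool_pos: [0.5056, 0.1405, 0.2541]
tcp_rot: [-0.003, 0.998, -0.063, 0.006]
wrist_force: [10.0, -3.1, -3.7]
opening: 0.0269
0.032990208361149444 0.0911228063970388 88.6523420486912 0.09691088531937096
```

```bash
python3 -m handwheel '[[[0,-0.11,0.048,0,0,0,1],[0,-0.226,0.117,0,0,0,1],[0,-0.226,0.117,0,0,0,1],[0,-0.226,0.117,0,0,0,-1],[0,-0.226,0.117,0,0,0,-1],[0,-0.226,0.117,0,0,0,-1],[0,-0.226,0.117,0,0,0,-1],[0,-0.226,0.117,0,0,0,-1],[0,-0.226,0.117,0,0,0,-1],[0,-0.226,0.117,0,0,0,-1],[0,-0.226,0.117,0,0,0,-1]]]'
python3 -m handwheel '[[[0,-0.05,-0.4,0,0,0,-1],[0,-0.05,-0.8,0,0,0,-1],[0,-0.05,-1,0,0,0,-1],[0,-0.05,-1,0,0,0,-1]]]'
python3 -m handwheel '[[[0,0.4,0,0,0,0,-1],[0,0.8,0,0,0,0,-1],[0,1,0,0,0,0,-1],[0,1,0,0,0,0,-1]]]'
python3 -m handwheel '[[[0,0.4,0,0,0,0,-1],[0,0.8,0,0,0,0,-1],[0,0.95,0,0,0,0,-1],[0,0.95,0,0,0,0,-1]]]'
python3 - <<'E'
from h import *
ims=[]
for n in("top","wrist"):
    c=camera(n);W=pts(c);np.savez("pics/%s2.npz"%n,W=W,img=c["img"]);ims.append(c["img"])
cv2.imwrite("pics/b.png",cv2.resize(np.hstack(ims)[:,:,::-1],(800,300)))
print(state()["joints"])
E
```

```text
time: 5.9
tool_pos: [0.5085, 0.1629, 0.2427]
tcp_rot: [-0.003, 0.998, -0.063, 0.006]
wrist_force: [-0.3, 0.1, 0.5]
opening: 0.0766
time: 6.23
tool_pos: [0.5084, 0.1673, 0.3493]
tcp_rot: [-0.005, 0.998, -0.063, 0.01]
wrist_force: [0.0, 0.4, 0.0]
opening: 0.0878
time: 6.57
tool_pos: [0.4954, 0.0649, 0.3476]
tcp_rot: [-0.004, 0.998, -0.065, 0.01]
wrist_force: [-0.5, -0.6, -0.2]
opening: 0.0877
time: 6.9
tool_pos: [0.4828, -0.0314, 0.3458]
tcp_rot: [-0.004, 0.998, -0.067, 0.01]
wrist_force: [-0.2, 0.3, 0.4]
opening: 0.0877
[-1.35866622e-01 -2.20074507e-01  1.45149117e+00  1.09192884e-02
  1.89136356e+00 -9.87296676e-04]
```

View pics/b.png

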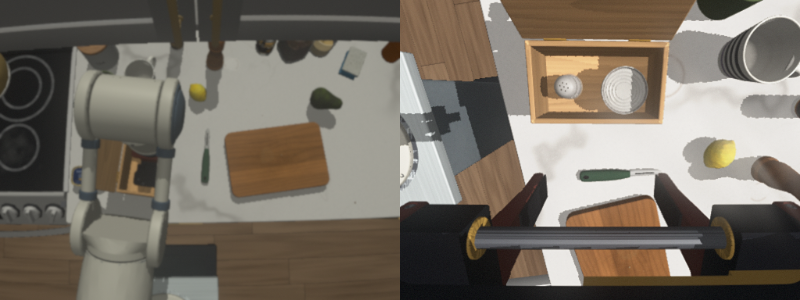

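The lid is open. In the wrist half of the picture the shaker's cap is at about (568,86), on the side nearer the robot, and the tin is at about (625,89).

```bash
python3 - <<'E'
from h import *
d=np.load("pics/wrist2.npz");W=d["W"]
u,v=215,110
print(W[v,u])
sub=W[v-30:v+31,u-30:u+31]
for lo,hi in((.078,.11),(.09,.105)):
    P=sub[(sub[...,2]>lo)&(sub[...,2]<hi)];P=P[np.abs(P[:,:2]-W[v,u,:2]).max(1)<.025]
    print(len(P),P.mean(0),P.min(0),P.max(0),cv2.minEnclosingCircle(P[:,:2].astype(np.float32)))
c=np.array([.491,.0515]);
p=cv2.minEnclosingCircle(P[:,:2].astype(np.float32))[0];q=np.r_[np.array(p)-c,0];print("box xy",q@xb,q@yb)
T=W[70:160,240:350].reshape(-1,3);T=T[(T[:,2]>.055)&(T[:,2]<.075)];print("tin",np.median(T,0))
# rim
Wr=W[20:180,120:380].reshape(-1,3);Wr=Wr[(Wr[:,2]>.095)&(Wr[:,2]<.108)];Q=(Wr-np.r_[c,0]);print("rim x",np.percentile(Q@xb,[1,99]),"y",np.percentile(Q@yb,[1,99]))
go([p[0],p[1],.25],RT)
E
```

```text
[0.45032243 0.05535981 0.09550279]
676 [0.44581227 0.0553024  0.09251321] [0.42753958 0.0386969  0.07823712] [0.46171102 0.07203184 0.09825447] ((0.44469738006591797, 0.055188365280628204), 0.017238255590200424)
496 [0.44516319 0.05548163 0.09449622] [0.43004624 0.04114765 0.09001477] [0.46074619 0.06946154 0.09825447] ((0.445446252822876, 0.056125860661268234), 0.015580662526190281)
box xy -0.0008727741088171733 0.04577969783746701
tin [0.53884182 0.03642111 0.06278202]
rim x [-0.055622    0.06232686] y [-0.10087051  0.09745547]
shift [-0.503 -0.784  0.96 ]
turn [-0.006 -0.012 -0.007]
```

```bash
python3 -m handwheel '[[[-0.15,-0.25,0.3,0,0,0,-0.4],[-0.3,-0.5,0.6,0,0,0,-0.4],[-0.42,-0.68,0.85,0,-0.01,0,-0.4],[-0.5,-0.784,0.96,-0.006,-0.012,-0.007,-0.4],[-0.5,-0.784,0.96,-0.006,-0.012,-0.007,-0.4],[-0.5,-0.784,0.96,-0.006,-0.012,-0.007,-0.4]]]'
python3 - <<'E'
from h import *
c=camera("wrist");cv2.imwrite("pics/w3.png",c["img"][:,:,::-1])
W=pts(c);m=(W[...,2]>.08)&(W[...,2]<.102)&(np.hypot(W[...,0]-.445,W[...,1]-.055)<.024)
P=W[m];print(len(P),P.mean(0) if len(P) else 0, cv2.minEnclosingCircle(P[:,:2].astype(np.float32)) if len(P) else 0)
go([.445,.0555,.118],RT)
E
```

```text
time: 7.5
tool_pos: [0.4455, 0.0578, 0.2495]
tcp_rot: [-0.0, 0.998, -0.058, -0.0]
wrist_force: [0.1, -0.3, -0.4]
opening: 0.0617
1045 [0.44506618 0.05876483 0.09233334] ((0.4446869492530823, 0.055586233735084534), 0.017251446843147278)
shift [-0.01   0.018  1.327]
turn [-0.001 -0.001  0.001]
```

View pics/w3.png

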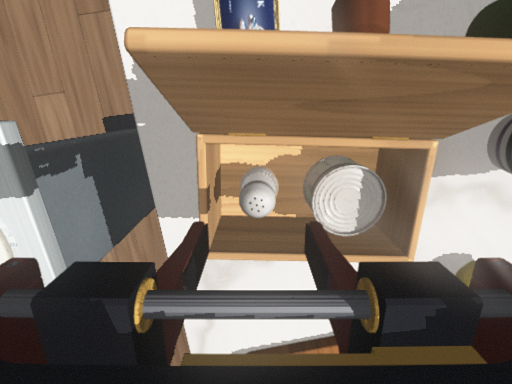

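The cap at (258,195) is centred between the fingers, with the tin at (347,198) clear of them. I'll descend now.

```bash
python3 -m handwheel '[[[0,0,0.3,0,0,0,-0.4],[0,0.005,0.6,0,0,0,-0.4],[0,0.005,0.75,0,0,0,-0.4],[0,0.005,0.75,0,0,0,-0.4]]]'
python3 -m handwheel '[[[0,0,0.2,0,0,0,-0.4],[0,0,0.4,0,0,0,-0.4],[0,0,0.56,0,0,0,-0.4],[0,0,0.56,0,0,0,-0.4]]]'
python3 -m handwheel '[[[0,0,0,0,0,0,1],[0,0,0,0,0,0,1],[0,0,0,0,0,0,1],[0,0,0,0,0,0,1],[0,0,0,0,0,0,1],[0,0,0,0,0,0,1],[0,0,0,0,0,0,1],[0,0,0,0,0,0,1]]]' 15
```

```text
time: 7.88
tool_pos: [0.4456, 0.0561, 0.1731]
tcp_rot: [-0.0, 0.998, -0.06, -0.001]
wrist_force: [-0.4, -0.4, 0.2]
opening: 0.0614
time: 8.22
tool_pos: [0.447, 0.0556, 0.1173]
tcp_rot: [-0.0, 0.998, -0.06, 0.0]
wrist_force: [3.2, -0.5, -1.7]
opening: 0.0613
time: 8.88
tool_pos: [0.4475, 0.0556, 0.1189]
tcp_rot: [-0.0, 0.998, -0.06, 0.001]
wrist_force: [-1.1, -0.1, 5.6]
opening: 0.0407
```

```bash
python3 -m handwheel '[[[0,0,0,0,0,0,1],[0,0,-0.1,0,0,0,1],[0,0,-0.25,0,0,0,1],[0,0,-0.45,0,0,0,1],[0,0,-0.65,0,0,0,1],[0,0,-0.85,0,0,0,1],[0,0,-1,0,0,0,1],[0,0,-1,0,0,0,1]]]' 20
python3 -m handwheel '[[[0,0,-0.2,0,0,0,1],[0,0,-0.4,0,0,0,1],[0,0,-0.55,0,0,0,1],[0,0,-0.55,0,0,0,1]]]'
python3 - <<'E'
from h import *
a=camera("wrist")["img"];b=camera("side")["img"]
cv2.imwrite("pics/w4.png",cv2.resize(np.hstack([a,b])[:,:,::-1],(800,300)))
E
```

```text
time: 9.55
tool_pos: [0.4483, 0.0556, 0.2231]
tcp_rot: [-0.001, 0.998, -0.06, 0.004]
wrist_force: [0.8, 0.6, -0.3]
opening: 0.0402
time: 9.88
tool_pos: [0.4484, 0.0556, 0.2809]
tcp_rot: [-0.001, 0.998, -0.06, 0.007]
wrist_force: [-0.1, -0.8, -0.1]
opening: 0.0402
```

View pics/w4.png

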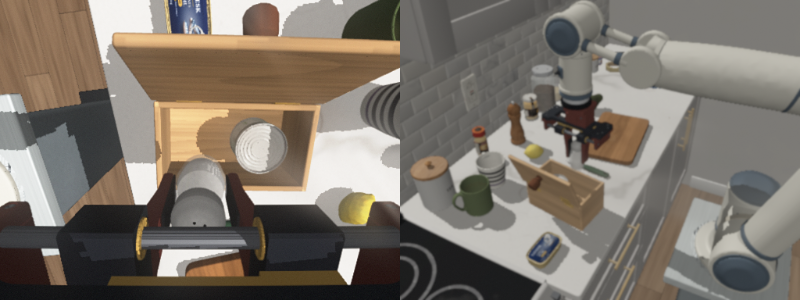

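The shaker is held and clear of the box, the tin stands in the box at about (260,147), and the lid is open. I'll carry the shaker to the board.

```bash
python3 -m handwheel '[[[0.04,0.15,0,0,0,0,1],[0.1,0.4,0,0,0,0,1],[0.17,0.7,0,0,0,0,1],[0.245,0.98,0,0,0,0,1],[0.245,0.98,0,0,0,0,1]]]'
python3 -m handwheel '[[[0.08,0.33,0,0,0,0,1],[0.16,0.66,0,0,0,0,1],[0.245,0.98,0,0,0,0,1],[0.245,0.98,0,0,0,0,1]]]'
python3 -m handwheel '[[[0.08,0.33,0,0,0,0,1],[0.16,0.66,0,0,0,0,1],[0.245,0.98,0,0,0,0,1],[0.245,0.98,0,0,0,0,1]]]'
python3 -m handwheel '[[[0.08,0.33,0,0,0,0,1],[0.16,0.66,0,0,0,0,1],[0.22,0.9,0,0,0,0,1],[0.22,0.9,0,0,0,0,1]]]'
python3 - <<'E'
from h import *
go([.495,-.340,.165],RT)
c=camera("side");W=pts(c);np.savez("pics/side5.npz",W=W,img=c["img"])
print(rot())
K=c["intrinsics"];t,R=rot();g=t+R[:,2]*.08;p=c["R"]@g+c["t"];uv=(K@(p/p[2]))[:2];print(uv)
u,v=int(uv[0]),int(uv[1]);a=c["img"][max(0,v-70):v+80,max(0,u-80):u+80]
cv2.imwrite("pics/s5.png",cv2.resize(a[:,:,::-1],None,fx=4,fy=4,interpolation=cv2.INTER_CUBIC))
E
```

```text
time: 10.4
tool_pos: [0.4601, -0.0483, 0.2746]
tcp_rot: [0.0, 0.998, -0.062, 0.002]
wrist_force: [-0.0, 0.0, -2.2]
opening: 0.0407
time: 10.73
tool_pos: [0.4718, -0.1523, 0.272]
tcp_rot: [0.001, 0.998, -0.065, 0.0]
wrist_force: [-0.4, 0.2, -1.3]
opening: 0.0405
time: 11.07
tool_pos: [0.4832, -0.256, 0.2691]
tcp_rot: [0.001, 0.998, -0.066, -0.001]
wrist_force: [-0.4, 0.4, -0.5]
opening: 0.0403
time: 11.4
tool_pos: [0.4927, -0.3504, 0.2662]
tcp_rot: [0.0, 0.998, -0.068, -0.003]
wrist_force: [0.4, 0.3, -0.6]
opening: 0.0404
shift [ 0.015 -0.107  1.012]
turn [ 0.     0.004 -0.01 ]
(array([ 0.49287135, -0.34844835,  0.26666377]), array([[ 9.90861827e-01, -1.34757458e-01, -5.76779077e-03],
       [-1.34751165e-01, -9.90878382e-01,  1.46792891e-03],
       [-5.91299356e-03, -6.77298201e-04, -9.99982289e-01]]))
[281.91577178 120.92375955]
```

View pics/s5.png

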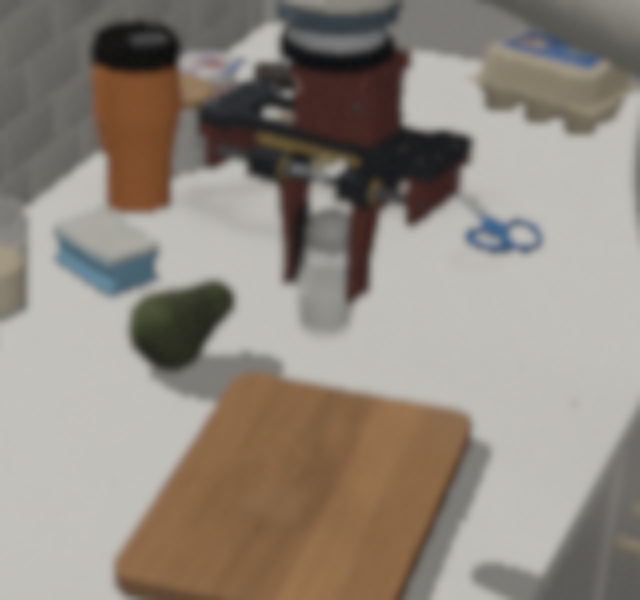

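The shaker at (325,275) hangs upright between the fingers, and the board below is clear. I'll lower it.

```bash
python3 -m handwheel '[[[0,-0.02,0.25,0,0.004,0,1],[0,-0.03,0.5,0,0.004,0,1],[0,-0.03,0.75,0,0.004,0,1],[0,-0.03,1,0,0.004,0,1],[0,-0.03,1,0,0.004,0,1]]]'
python3 -m handwheel '[[[0,0,0.09,0,0,0,1],[0,0,0.18,0,0,0,1],[0,0,0.25,0,0,0,1],[0,0,0.28,0,0,0,1],[0,0,0.28,0,0,0,1]]]'
python3 -m handwheel '[[[0,0,0.02,0,0,0,1],[0,0,0.04,0,0,0,1],[0,0,0.04,0,0,0,1]]]' 8
```

```text
time: 11.87
tool_pos: [0.4911, -0.3416, 0.1596]
tcp_rot: [-0.004, 0.998, -0.067, -0.004]
wrist_force: [-0.8, 0.7, -2.3]
opening: 0.0403
time: 12.28
tool_pos: [0.4912, -0.3413, 0.1327]
tcp_rot: [-0.003, 0.998, -0.067, -0.004]
wrist_force: [-0.7, -0.6, -0.6]
opening: 0.0402
time: 12.53
tool_pos: [0.4913, -0.3417, 0.1319]
tcp_rot: [-0.003, 0.998, -0.067, -0.003]
wrist_force: [-5.8, 1.9, 10.4]
opening: 0.0411
```

```bash
python3 -m handwheel '[[[0,0,-0.01,0,0,0,0],[0,0,-0.01,0,0,0,-0.2],[0,0,-0.01,0,0,0,-0.6],[0,0,-0.01,0,0,0,-1],[0,0,-0.01,0,0,0,-1],[0,0,-0.01,0,0,0,-1],[0,0,-0.01,0,0,0,-1],[0,0,-0.01,0,0,0,-1]]]'
python3 -m handwheel '[[[0,0,-0.2,0,0,0,-1],[0,0,-0.5,0,0,0,-1],[0,0,-0.8,0,0,0,-1],[0,0,-1,0,0,0,-1],[0,0,-1,0,0,0,-1]]]'
python3 -m handwheel '[[[-0.4,0,-0.3,0,0,0,-1],[-0.8,0,-0.6,0,0,0,-1],[-1,0,-0.7,0,0,0,-1],[-1,0,-0.7,0,0,0,-1]]]'
python3 - <<'E'
from h import *
ims=[]
for n in("top","side"):
    c=camera(n);W=pts(c);np.savez("pics/%s6.npz"%n,W=W,img=c["img"]);ims.append(c["img"])
    m=(W[...,2]>.06)&(W[...,2]<.125)&(np.hypot(W[...,0]-.49,W[...,1]+.342)<.06)
    P=W[m];print(n,len(P),P.mean(0),P.min(0),P.max(0))
cv2.imwrite("pics/f.png",cv2.resize(np.hstack(ims)[:,:,::-1],(800,300)))
E
```

```text
time: 13.2
tool_pos: [0.4912, -0.3417, 0.1327]
tcp_rot: [-0.003, 0.998, -0.067, -0.003]
wrist_force: [-0.5, 0.8, -0.1]
opening: 0.0862
time: 13.62
tool_pos: [0.493, -0.3431, 0.2389]
tcp_rot: [-0.0, 0.998, -0.067, 0.001]
wrist_force: [0.4, 0.2, 0.8]
opening: 0.088
time: 13.95
tool_pos: [0.3906, -0.33, 0.3145]
tcp_rot: [0.003, 0.998, -0.068, 0.003]
wrist_force: [-1.3, -0.7, 1.3]
opening: 0.0873
top 293 [ 0.48490169 -0.33497627  0.09515516] [ 0.46856947 -0.35625099  0.06095145] [ 0.50839249 -0.3189078   0.1140544 ]
side 221 [ 0.4858928  -0.33030808  0.08584212] [ 0.47047494 -0.35064065  0.06039997] [ 0.50800054 -0.31882983  0.1095205 ]
```

View pics/f.png

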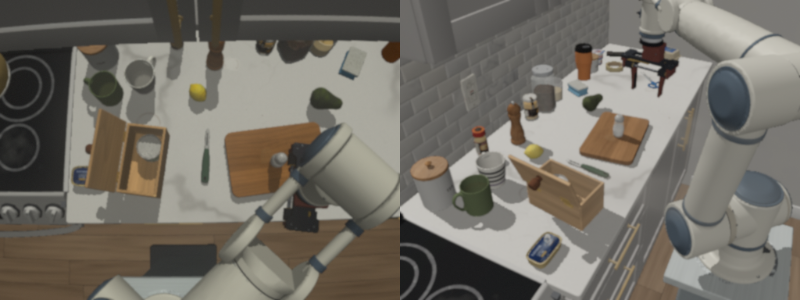

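The shaker is standing on the board, with its top at about 0.11 m. The lid is open and the tin is in the box. The gripper is clear of everything.

```bash
python3 -c "
from bench import hand_in;print(hand_in())"
```

```text
the job is handed in; nothing more can be done
None
```

The job is done and handed in at about 14 s of the 51 s allowed.

- **What I did:** I pinched the lid's knob and swung the lid up and over past its balance point. I released it near 103°, and it stayed open on its own. I then lifted the shaker straight out of the box and set it down near the middle of the board.
- **Last checks:** The shaker's top measured about 0.11 m, which fits it standing upright on the board (22 + 90 mm). It stands at about (0.487, -0.335), within roughly 2 cm of the board's centre. The pictures show the lid open and the tin still in the box, and the gripper was well clear.
- **Forces:** The highest wrist force reported was about 13 N, read only at the end of each move.
- **Disagreement:** The grip on the shaker read 40–41 mm instead of 44 mm. The fingers probably held it slightly off-centre, but it did not slip.
- **Not checked:** I did not measure the shaker's tilt on the board separately, or re-measure the tin's position at the end.

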